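# Change the cup on the pigment mill and run it

## Robot

A 6-joint arm with a two-finger parallel gripper is mounted at the origin on the work surface. World frame = base frame: x ahead of the robot, y to its left, z up, the work surface at z = 0. Lengths are in m, angles in rad, forces in N, time in s.
With the tool pointing down it reaches from about 0.35 to 0.85 m from the base axis. Payload 8.1 kg.
Tool frame: the origin (TCP) lies at the very end of the fingers, on their centre line; the grasp point (between the pads) lies 19 mm behind it; x points along the fingers, y is the direction in which the jaws open and shut, and the axes are right-handed (so a half turn about x gives the same grasp; the last joint's range is limited). The gripper opens to 93 mm and grips with 3 to 60 N. Pads are 15 mm wide; open, the fingers measure 128 mm over their backs; the gripper's body (75 mm by 188 mm) begins 65 mm behind the grasp point.
Start: joints at [1.148, 0.13, 1.488, -0, 1.523, -0.085], TCP at [0.199, 0.566, 0.219] pointing down, gripper open.
Joint ranges: [-2.96, 2.96], [-0.89, 2.26], [0.02, 2.5], [-1.34, 4.48], [0, 2.73], [-2.66, 2.66]. Speed limits (rad/s): [2.39, 2.39, 2.79, 3.14, 3.14, 3.14].

## Interface

Orientations are given as a rotation vector (axis times angle).
In Python, from plant import * gives the robot as it stands. The module is installed in compiled form; this text tells all that it offers.
- The arm moves only by the tool apply_moves, never from a script. Its argument "series" is a list of rows, each an object with "jaw": the gripper's target within -1 to 1 (shut at 1, half-way at 0, fully open at -1); "linear": the shift along the tool's x, y, z normalised to -1 to 1, where 1 is 0.6 m, a list of three; "roll": the turn about the tool's x normalised to -1 to 1, where 1 is 30 degrees. A call has 1 to 20 rows; each row is the pose to reach, as a shift and turn from the pose measured when the call began, along the tool's axes at that moment; what a row does not reach only later rows make up. A row lasts 1/8 s, in which the tool goes at most 62.5 mm and 10.7 degrees, less where a joint would pass 70% of its speed; a pose out of reach is approached as far as the arm can. A call with a number of a shift or a turn outside -1 to 1 is refused whole. A call with a gripper value outside its range is refused whole. The fingers move at their own pace and stop on an object; "force" is the grip in N (left out, the last holds). Time passes only in rows, so rows that repeat a pose let the fingers close. It gives the time, the measured TCP pose, the force and the opening at its end, in the units of the state.
- read_state(): the state, without advancing time (a new reading comes with each control period).
- read_camera(name): name is "scene" or "top"; returns a dict with "pixels" (384x512x3 uint8, blue, green, red), "intrinsics" (3x3 intrinsics, pixels), "rvec" (rotation vector, rad) and "tvec" (3), from world to camera coordinates, as OpenCV has them. Camera axes: x right, y down, z forward; pixel columns grow to the right and rows downward; lengths in m; the calibration is good to about 2 mm. A picture is of the moment at which its call begins. There is no depth.
- close_job(): hands the job in, once; it reports no verdict.
The state is a dict: "t": time; "q": joint angles; "dq": joint speeds; "joint_torque": joint torques, N m; "tool_pos": TCP position; "orientation": TCP orientation; "force": force on the tool from outside, world axes, zero at the start; "wrist_torque": the same for the moment, N m; "opening": finger opening in m.
Only numpy, scipy, OpenCV 4.12 (cv2) and the standard library are available. Lean on these libraries where they do the work, as an engineer would, in place of code of your own. Each camera call takes 0.05 s, during which the arm holds its last target. There are 200 camera calls.

## Task

Swap the blue-capped cup on the pigment mill with the red-capped cup in the wooden tray: the blue cup goes into the compartment the red one came from, standing flat on its floor. The red cup goes onto the mill with its lugs in the notches; push it fully down and give it its quarter turn clockwise, to the stop. The mill runs only while it is held like this, so finish holding the red cup gripped, fully down and turned; do not drop or tip either cup, and leave the other cups and things where they are.

Things in the scene. Friction and masses are not known exactly. Their poses are not given: they have to be found in the camera images.
- mill: White bench mill, fixed. Housing 130 mm wide (y), reaching 100 mm to -x (control front) and 65 mm to +x, 82 mm high. On it a grey turret 100 mm in diameter, top at 108 mm, bore 62 mm, with a bayonet ledge 8 mm thick; two notches 18 mm wide at its +x and -x sides, marked red, take a cup's lugs (cup x along mill x, either way round, 4 degrees of play). Origin under the turret, on the table.
- mill_axis (a point): Centre of the turret's top, 108 mm above the table; axes as the mill's. A cup set in rests on a sprung seat with its origin 12 mm below this point, lugs in the notches, and lifts straight out. Pushed 10 mm farther down its lugs clear the ledge and it can be turned clockwise seen from above, about 83 degrees (1.44 rad), to a stop; anticlockwise is blocked. Let go, it springs back and up.
- mill_seat (a joint): Travel of the sprung seat under the cup, m: 0 up, 0.010 fully down. The spring takes 4 N at first and 10 N at the bottom.
- mill_ring (a joint): Turn of the sprung locking ring below the ledge, rad: 0 at rest, grows clockwise seen from above to 1.35 at the stop. The lugs of a cup that is pushed down meet it after about 5 degrees and carry it round, against 0.3 to 0.5 N m of spring plus friction.
- cup_blue: Finished cup with a blue cap, on the mill, not turned: it lifts straight off. All cups: about 180 g, steel body 56 mm in diameter (foot, up to 18 mm: 58), 76 mm tall over the white bar on the cap, which is in line with the lugs; two lugs 12 mm wide, 73 mm tip to tip, 4 to 10 mm up. Origin: centre of the underside, z up; lugs on its +x and -x sides (the same turned by pi).
- cup_red: Next cup, the same but with a red cap, standing in one of the tray's four compartments. Origin: centre of the underside, z up; lugs on its +x and -x sides (the same turned by pi).
- cup_white: Another such cup, white cap, in the tray; stays. Origin: centre of the underside, z up; lugs on its +x and -x sides (the same turned by pi).
- cup_yellow: Another such cup, yellow cap, in the tray; stays. Origin: centre of the underside, z up; lugs on its +x and -x sides (the same turned by pi).
- cup_green: Another such cup, green cap, in the tray; stays. Origin: centre of the underside, z up; lugs on its +x and -x sides (the same turned by pi).
- tray: Fixed wooden tray 190 x 190 mm, walls and cross divider 5 mm thick and 26 mm high, floor 5 mm thick, with four compartments about 87 x 87 mm, all taken at the start. Origin under its centre, sides along its x and y.
- place0 (a point): Centre of the floor of a tray compartment (-x +y one, in the tray's axes), 5 mm above the table.
- place1 (a point): Centre of the floor of a tray compartment (-x -y one, in the tray's axes), 5 mm above the table.
- place2 (a point): Centre of the floor of a tray compartment (+x +y one, in the tray's axes), 5 mm above the table.
- place3 (a point): Centre of the floor of a tray compartment (+x -y one, in the tray's axes), 5 mm above the table.
- paste_jar: Loose white-capped jar, 66 mm in diameter, 85 mm tall, behind the free space; stays. The table between mill and tray is free, for setting a cup down. Origin: centre of underside.
- closed_fan: Loose closed folding fan, 210 x 24 x 16 mm, lying at the back; stays. Origin: centre of underside, long axis x.
- rib_bundle: Loose bundle of bamboo ribs, 200 x 50 x 25 mm, lying behind the tray; stays. Origin: centre of underside, long axis x.
- paste_brush: Loose brush lying in front of the mill; stays. Origin on its underside, long axis x.

How it is judged:
On the way, in this order (a step that is already met when the one before it is completed fails the run):
1. the blue cup stands, released, flat in the compartment that the red one left (((horizontal distance between cup_blue and place0 below 0.025 m and z of cup_blue in the frame of place0 below 0.005 m) or (horizontal distance between cup_blue and place1 below 0.025 m and z of cup_blue in the frame of place1 below 0.005 m) or (horizontal distance between cup_blue and place2 below 0.025 m and z of cup_blue in the frame of place2 below 0.005 m) or (horizontal distance between cup_blue and place3 below 0.025 m and z of cup_blue in the frame of place3 below 0.005 m)) and angle between cup_blue's own z axis and vertical below 0.1 rad and linear speed of cup_blue below 0.03 m/s and contact force between the fingers and cup_blue below 0.05 N), for 0.2 s.
2. the red cup is pushed fully down in the mill, before it is turned (horizontal distance between cup_red and mill_axis below 0.005 m and z of cup_red in the frame of mill_axis below -0.019 m and angle between cup_red's own z axis and vertical below 0.1 rad and value of joint mill_seat above 0.0075 m and value of joint mill_ring below 0.6 rad), for 0.05 s.
At the end, for the whole second after the job is handed in: Blue cup upright, released, on the floor of the tray compartment left free. Red cup on the mill axis within 5 mm, upright, seat at least 7.5 of 10 mm down, locking ring past 1.15 of 1.35 rad and still, gripped with over 5 N (all of step 1 and horizontal distance between cup_red and mill_axis below 0.005 m and z of cup_red in the frame of mill_axis below -0.019 m and angle between cup_red's own z axis and vertical below 0.1 rad and value of joint mill_seat above 0.0075 m and value of joint mill_ring above 1.15 rad and velocity of joint mill_ring below 0.1 rad/s and contact force between the fingers and cup_red above 5 N); the arm keeps its last pose, push and grip.
It fails at once if another cup in the tray is moved by more than 20 mm (distance of any of cup_white, cup_yellow, cup_green from where it was at the start of the episode above 0.02 m).
It fails at once if the jar, fan, bundle or brush is moved by more than 30 mm (distance of any of paste_jar, closed_fan, rib_bundle, paste_brush from where it was at the start of the episode above 0.03 m).
It fails at once if the blue or red cup is tipped by more than 35 degrees (angle between any of cup_blue, cup_red's own z axis and vertical above 0.6 rad).
It fails at once if the blue or red cup is dropped (falls out of the fingers faster than 0.6 m/s) ((linear speed of cup_blue above 0.6 m/s and contact force between the fingers and cup_blue below 0.05 N) or (linear speed of cup_red above 0.6 m/s and contact force between the fingers and cup_red below 0.05 N)).
It also fails if it takes over 72 s, if anything falls off the work surface, if the arm or the gripper's body presses on something with over 40 N, if the wrist force passes 120 N, or if a joint passes its speed limit or range.

## Working session

There is one attempt and no reset: what is moved stays moved. The work goes in short steps, Python scripts to look and compute and a tool call to move; the robot and the scene stay as the last step left them, time stands still between calls to the robot, and variables do not carry over. Pictures are saved under pics/ and viewed, about 8 in all and at most 12, crops included, and the job is handed in when it is done.

Besides the shell and the picture viewer there is one more tool, called after "Request:" as name([rows], argument=value, ...), one row to a line, values as JSON. apply_moves: Moves the arm, as the interface text tells. Its arguments: {"type":"object","properties":{"series":{"type":"array"},"force":{"type":"number"}},"required":["series"]}

```bash
mkdir -p pics; python3 - <<'E'
from plant import *
import cv2,numpy as np,pickle
s=read_state();print({k:np.round(v,3) for k,v in s.items()})
c={n:read_camera(n) for n in("scene","top")}
pickle.dump(c,open("c0.pkl","wb"))
for n in c:
    cv2.imwrite(f"pics/{n}0.png",c[n]["pixels"]); R=cv2.Rodrigues(np.array(c[n]["rvec"],float))[0];print(n,c[n]["intrinsics"],-R.T@np.array(c[n]["tvec"]).ravel(),R)
E
```

```text
{'t': np.float64(0.0), 'q': array([ 1.148,  0.131,  1.489,  0.   ,  1.523, -0.085]), 'dq': array([-0.   , -0.003,  0.   ,  0.001,  0.002, -0.   ]), 'joint_torque': array([ 0.0000e+00, -5.5986e+01, -4.9175e+01,  7.7000e-02,  3.6000e-02,
       -0.0000e+00]), 'tool_pos': array([0.199, 0.566, 0.218]), 'orientation': array([ 0.264,  1.555, -0.266]), 'force': array([ 0.623, -0.06 ,  0.306]), 'wrist_torque': array([-0.044,  0.037, -0.019]), 'opening': np.float64(0.093)}
scene [[416.08849798   0.         253.26038457]
 [  0.         416.08849798 186.9595976 ]
 [  0.           0.           1.        ]] [ 0.75177041 -0.4014758   0.85412173] [[ 0.85560854  0.51759872  0.00505773]
 [ 0.4536724  -0.74515988 -0.4887925 ]
 [-0.24922955  0.42050959 -0.87238541]]
top [[380.819886     0.         260.93128092]
 [  0.         380.819886   197.50193163]
 [  0.           0.           1.        ]] [ 0.36771685 -0.00958192  1.07224484] [[-6.60760545e-04 -9.99486484e-01  3.20364032e-02]
 [-9.84115193e-01 -5.03748963e-03 -1.77459600e-01]
 [ 1.77529855e-01 -3.16447694e-02 -9.83606506e-01]]
```

View pics/top0.png

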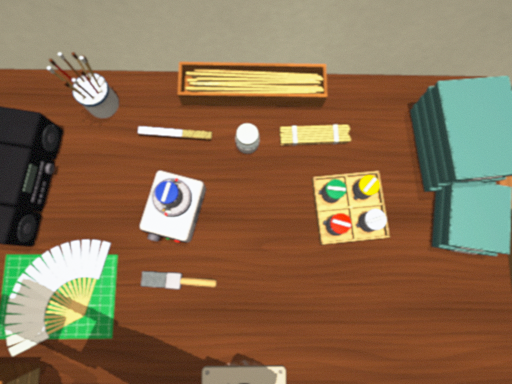

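View pics/scene0.png

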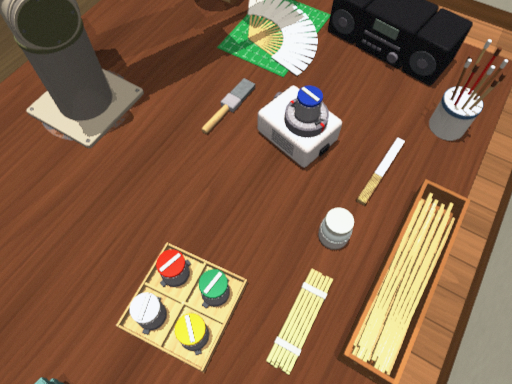

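The top view shows the mill with the blue cup at about (167,192). The tray spans about (315..388, 172..243), with red at (340,224). The table between them is free. In the scene view, blue is at (309,97) and red at (171,263).

```bash
cat > h.py <<'E'
import cv2,numpy as np
def cam(c):
    R=cv2.Rodrigues(np.array(c["rvec"],float))[0];t=np.array(c["tvec"],float).ravel();return np.array(c["intrinsics"]),R,t
def ray(c,p):
    K,R,t=cam(c);return -R.T@t,R.T@np.linalg.solve(K,[p[0],p[1],1.])
def plane(c,p,z):
    o,d=ray(c,p);return o+d*(z-o[2])/d[2]
def proj(c,X):
    K,R,t=cam(c);x=K@(R@np.asarray(X,float)+t);return x[:2]/x[2]
def tri(a,pa,b,pb):
    P=[K@np.c_[R,t] for K,R,t in(cam(a),cam(b))]
    X=cv2.triangulatePoints(P[0],P[1],np.array(pa,float),np.array(pb,float)).ravel();X=X[:3]/X[3]
    return X,[np.linalg.norm(proj(a,X)-pa),np.linalg.norm(proj(b,X)-pb)]
HUE={"blue":(110,130),"red":(-6,6),"green":(50,90),"yellow":(24,34)}
def bar(c,col,near,r=22):
    """centroid and direction (px) of the white bar on a cap, soft white weight inside the cap"""
    im=c["pixels"];h=cv2.cvtColor(im,cv2.COLOR_BGR2HSV).astype(int);H=(h[...,0]+10)%180-10
    lo,hi=HUE[col];m=((H>=lo)&(H<=hi)&(h[...,1]>150)&(h[...,2]>70)).astype(np.uint8)
    w=np.zeros_like(m);cv2.circle(w,tuple(map(int,near)),r,1,-1);m*=w
    ys,xs=np.nonzero(m);hull=np.zeros_like(m);cv2.fillConvexPoly(hull,cv2.convexHull(np.c_[xs,ys].astype(np.int32)),1)
    wt=np.where(hull>0,np.clip((190-h[...,1])/190.,0,1)*(h[...,2]>120),0);wt[wt<.3]=0
    n,l=cv2.connectedComponents((wt>0).astype(np.uint8));k=max(range(1,n),key=lambda i:wt[l==i].sum());wt[l!=k]=0
    y,x=np.nonzero(wt);a=wt[y,x];mu=np.array([a@x,a@y])/a.sum();d=np.c_[x,y]-mu
    ev,V=np.linalg.eigh((d*a[:,None]).T@d/a.sum());return mu,V[:,1],np.sqrt(ev),m.sum(),np.array([xs.mean(),ys.mean()])
E
python3 - <<'E'
from h import *
import pickle
c=pickle.load(open("c0.pkl","rb"));s,t=c["scene"],c["top"]
N={"blue":((309,97),(167,192)),"red":((171,263),(340,224)),"green":((212,287),(333,190)),"yellow":((190,330),(368,185))}
for k,(a,b) in N.items():
    A=bar(s,k,a);B=bar(t,k,b);X,e=tri(s,A[0],t,B[0]);Y,e2=tri(s,A[4],t,B[4])
    an=[]
    for cc,q in((s,A),(t,B)):
        d=plane(cc,q[0]+6*q[1],X[2])-plane(cc,q[0]-6*q[1],X[2]);an.append(np.degrees(np.arctan2(d[1],d[0]))%180)
    print(k,X.round(4),np.round(e,2),"cap",Y.round(4),np.round(e2,2),"bar ang",np.round(an,1),A[2].round(1),B[2].round(1),A[0].round(1),B[0].round(1))
# tray: tan mask
def quad(cc,near,lo,hi):
    h=cv2.cvtColor(cc["pixels"],cv2.COLOR_BGR2HSV);m=cv2.inRange(h,lo,hi)
    w=np.zeros_like(m);cv2.circle(w,near,80,255,-1);m&=w
    n,l,st,ce=cv2.connectedComponentsWithStats(m);k=1+np.argmax(st[1:,4]);y,x=np.nonzero(l==k)
    hu=cv2.convexHull(np.c_[x,y].astype(np.int32));return cv2.approxPolyN(hu,4).reshape(-1,2)
for cc,nr in((s,(183,303)),(t,(351,207))):
    q=quad(cc,nr,(12,70,140),(28,190,255));P=np.array([plane(cc,p,.026) for p in q]);print(q.tolist(),P.round(3)[:,:2].tolist(),P.mean(0).round(4),np.linalg.norm(P-np.roll(P,1,0),axis=1).round(3))
def crop(cc,p,r=50): return cv2.resize(cc["pixels"][p[1]-r:p[1]+r,p[0]-r:p[0]+r],(400,300*400//300),interpolation=cv2.INTER_CUBIC)[:400]
v=np.vstack([np.hstack([crop(s,(306,120)),crop(t,(173,205))]),np.hstack([crop(s,(183,303),65),crop(t,(351,207))])]);cv2.imwrite("pics/crop.png",cv2.resize(v,(600,600)))
E
```

```text
blue [0.5431 0.1888 0.1715] [0.52 0.56] cap [0.543 0.187 0.164] [0.34 0.37] bar ang [164.4 164.1] [1.2 6. ] [1.4 5.7] [310.1  93.8] [165.6 191.3]
red [ 0.4794 -0.2542  0.0805] [0.75 0.66] cap [ 0.4782 -0.2527  0.0677] [0.76 0.67] bar ang [74.5 74.6] [1.2 7.4] [1.1 5.3] [169.4 262. ] [341.2 222.6]
green [ 0.5724 -0.2437  0.0786] [1.03 0.87] cap [ 0.5718 -0.244   0.0677] [0.6 0.5] bar ang [84.3 84.2] [1.4 7.6] [1.2 5.1] [212.3 282.3] [335.6 188. ]
yellow [ 0.5838 -0.3353  0.0801] [0.72 0.57] cap [ 0.5833 -0.3351  0.0725] [0.65 0.52] bar ang [138.6 138.2] [1.4 8. ] [1.1 5. ] [189.2 328.3] [369.6 184.1]
[[201, 373], [114, 325], [166, 241], [247, 279]] [[0.635, -0.385], [0.444, -0.401], [0.425, -0.211], [0.615, -0.192]] [ 0.5298 -0.2973  0.026 ] [0.193 0.192 0.191 0.191]
[[321, 245], [312, 175], [380, 169], [391, 238]] [[0.425, -0.208], [0.622, -0.188], [0.641, -0.384], [0.444, -0.404]] [ 0.5331 -0.296   0.026 ] [0.197 0.198 0.197 0.198]
```

View pics/crop.png

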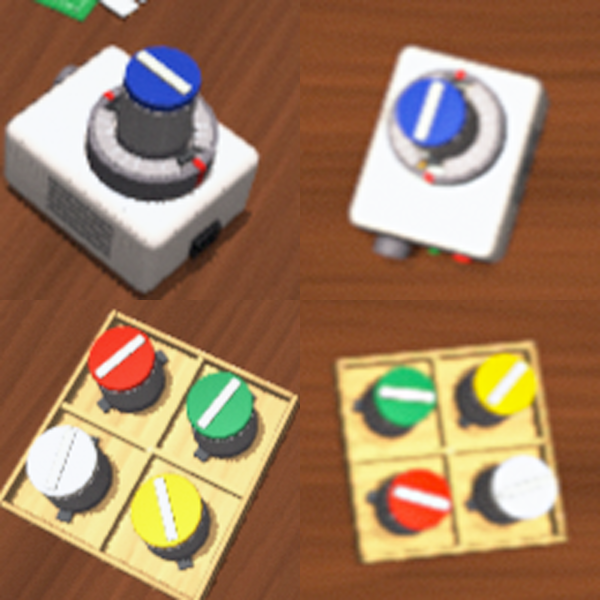

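```bash
cat > go.py <<'E'
import numpy as np
from plant import *
from scipy.spatial.transform import Rotation as Ro
def go(*targets):
    s=read_state();R=Ro.from_rotvec(s["orientation"]).as_matrix();p=s["tool_pos"]
    psi=np.degrees(np.arctan2(R[1,1],R[0,1]));print("t",round(float(s["t"]),2),"p",np.round(p,4),"jaw",round(psi,1),"tilt",np.round(R[:2,0],3),"q",np.round(s["q"],2),"F",np.round(s["force"],1),"open",round(float(s["opening"]),4))
    for x,y,z,a in targets:
        l=R.T@(np.array([x,y,z])-p)/.6; r=-((a-psi+90)%180-90)
        print((x,y,z,a),"linear",np.round(l,4),"roll",round(r/30,3),"alt",round((r-np.sign(r)*180)/30,2))
E
python3 - <<'E'
from go import *
go((.40,.1,.22,51),(.4794,-.2542,.15,51),(.4794,-.2542,.15,141))
E
```

```text
t 0.1 p [0.1986 0.5656 0.2177] jaw 70.6 tilt [-0.001 -0.002] q [ 1.15  0.13  1.49  0.    1.52 -0.09] F [-0.1 -0.3 -0.1] open 0.0928
(0.4, 0.1, 0.22, 51) linear [-0.0029 -0.6209  0.5739] roll 0.655 alt -5.35
(0.4794, -0.2542, 0.15, 51) linear [ 0.1146 -1.1339  0.8944] roll 0.655 alt -5.35
(0.4794, -0.2542, 0.15, 141) linear [ 0.1146 -1.1339  0.8944] roll -2.345 alt 3.65
```

Request:
apply_moves([
  {"jaw": -0.7, "linear": [0, -0.62, 0.574], "roll": 1},
  {"jaw": -0.7, "linear": [0, -0.62, 0.574], "roll": 1},
  {"jaw": -0.7, "linear": [0, -0.62, 0.574], "roll": 1},
  {"jaw": -0.7, "linear": [0, -0.62, 0.574], "roll": 1},
  {"jaw": -0.7, "linear": [0, -0.62, 0.574], "roll": 1},
  {"jaw": -0.7, "linear": [0, -0.62, 0.574], "roll": 1},
  {"jaw": -0.7, "linear": [0, -0.62, 0.574], "roll": 1},
  {"jaw": -0.7, "linear": [0, -0.62, 0.574], "roll": 1},
  {"jaw": -0.7, "linear": [0, -0.62, 0.574], "roll": 1},
  {"jaw": -0.7, "linear": [0, -0.62, 0.574], "roll": 1},
], force=20)

```text
t: 1.35
tool_pos: [0.4001, 0.1004, 0.218]
orientation: [0.673, 1.464, -0.676]
force: [0.3, -0.8, 0.0]
opening: 0.079
```

```bash
python3 - <<'E'
from go import *
go((.4794,-.2542,.18,-39))
E
```

```text
t 1.35 p [0.4001 0.1004 0.218 ] jaw 40.5 tilt [-0.001 -0.001] q [ 0.12 -0.4   1.97 -0.    1.57 -0.59] F [ 0.3 -0.8  0. ] open 0.079
(0.4794, -0.2542, 0.18, -39) linear [ 0.0638 -0.2835  0.535 ] roll 2.651 alt -3.35
```

Request:
apply_moves([
  {"jaw": -0.7, "linear": [0, -0.283, 0.535], "roll": 1},
  {"jaw": -0.7, "linear": [0, -0.283, 0.535], "roll": 1},
  {"jaw": -0.7, "linear": [0, -0.283, 0.535], "roll": 1},
  {"jaw": -0.7, "linear": [0, -0.283, 0.535], "roll": 1},
  {"jaw": -0.7, "linear": [0, -0.283, 0.535], "roll": 1},
  {"jaw": -0.7, "linear": [0, -0.283, 0.535], "roll": 1},
  {"jaw": -0.7, "linear": [0, -0.283, 0.535], "roll": 1},
])

```text
t: 2.22
tool_pos: [0.4804, -0.2546, 0.2172]
orientation: [1.072, 1.292, -1.075]
force: [-0.6, 1.4, -0.1]
opening: 0.0789
```

Request:
apply_moves([
  {"jaw": -0.7, "linear": [0.06, 0, 0], "roll": 1},
  {"jaw": -0.7, "linear": [0.06, 0, 0], "roll": 1},
  {"jaw": -0.7, "linear": [0.06, 0, 0], "roll": 1},
])

```text
t: 2.6
tool_pos: [0.4808, -0.2514, 0.1803]
orientation: [1.455, 1.031, -1.46]
force: [-0.1, -0.6, 0.5]
opening: 0.0789
```

Request:
apply_moves([
  {"jaw": -0.7, "linear": [0, 0, 0], "roll": 0.65},
  {"jaw": -0.7, "linear": [0, 0, 0], "roll": 0.65},
  {"jaw": -0.7, "linear": [0, 0, 0], "roll": 0.65},
])

```text
t: 2.98
tool_pos: [0.4815, -0.2488, 0.1802]
orientation: [1.688, 0.811, -1.693]
force: [0.8, 0.6, 0.0]
opening: 0.079
```

```bash
python3 - <<'E'
from go import *
go((.4794,-.2542,.12,-39),(.4794,-.2542,.032,-39))
E
```

```text
t 2.98 p [ 0.4815 -0.2488  0.1802] jaw -38.9 tilt [-0.004  0.002] q [-0.57 -0.    1.7  -0.    1.45  0.11] F [0.8 0.6 0. ] open 0.079
(0.4794, -0.2542, 0.12, -39) linear [0.1004 0.0033 0.0091] roll 0.003 alt -6.0
(0.4794, -0.2542, 0.032, -39) linear [0.2471 0.004  0.0089] roll 0.003 alt -6.0
```

Request:
apply_moves([
  {"jaw": -0.7, "linear": [0.05, 0.003, 0.009], "roll": 0},
  {"jaw": -0.7, "linear": [0.12, 0.003, 0.009], "roll": 0},
  {"jaw": -0.7, "linear": [0.18, 0.004, 0.009], "roll": 0},
  {"jaw": -0.7, "linear": [0.23, 0.004, 0.009], "roll": 0},
  {"jaw": -0.7, "linear": [0.247, 0.004, 0.009], "roll": 0},
  {"jaw": -0.7, "linear": [0.247, 0.004, 0.009], "roll": 0},
])

```text
t: 3.72
tool_pos: [0.4794, -0.2534, 0.0319]
orientation: [1.686, 0.814, -1.692]
force: [0.6, 0.3, 0.3]
opening: 0.0791
```

```bash
python3 - <<'E'
from go import *
go((.4794,-.2542,.032,-39))
E
```

```text
t 3.73 p [ 0.4794 -0.2534  0.0319] jaw -38.7 tilt [-0.005  0.003] q [-0.58  0.15  1.82 -0.    1.17  0.1 ] F [0.6 0.3 0.3] open 0.0791
(0.4794, -0.2542, 0.032, -39) linear [-0.0001  0.0008  0.0011] roll 0.008 alt -5.99
```

Free of contact, so close and lift.

Request:
apply_moves([
  {"jaw": 1, "linear": [0, 0.001, 0.001], "roll": 0},
  {"jaw": 1, "linear": [0, 0.001, 0.001], "roll": 0},
  {"jaw": 1, "linear": [0, 0.001, 0.001], "roll": 0},
  {"jaw": 1, "linear": [0, 0.001, 0.001], "roll": 0},
  {"jaw": 1, "linear": [0, 0.001, 0.001], "roll": 0},
  {"jaw": 1, "linear": [0, 0.001, 0.001], "roll": 0},
], force=25)

```text
t: 4.47
tool_pos: [0.4802, -0.2547, 0.033]
orientation: [1.686, 0.813, -1.691]
force: [-0.1, 0.2, 5.6]
opening: 0.0554
```

Request:
apply_moves([
  {"jaw": 1, "linear": [-0.03, 0, 0], "roll": 0},
  {"jaw": 1, "linear": [-0.09, 0, 0], "roll": 0},
  {"jaw": 1, "linear": [-0.16, 0, 0], "roll": 0},
  {"jaw": 1, "linear": [-0.2, 0, 0], "roll": 0},
  {"jaw": 1, "linear": [-0.2, 0, 0], "roll": 0},
])

```text
t: 5.1
tool_pos: [0.4821, -0.2559, 0.1561]
orientation: [1.687, 0.808, -1.687]
force: [-0.1, -0.9, -1.7]
opening: 0.0562
```

```bash
python3 - <<'E'
from go import *
go((.48,-.03,.16,-39),(.48,-.03,.029,-39))
import cv2; a=read_camera("scene")["pixels"];b=read_camera("top")["pixels"];cv2.imwrite("pics/g1.png",cv2.resize(np.hstack([a[140:370,60:310],b[100:330,220:470]]),(800,368)))
E
```

```text
t 5.1 p [ 0.4821 -0.2559  0.1561] jaw -38.8 tilt [ 0.001 -0.001] q [-0.58  0.02  1.72 -0.    1.4   0.09] F [-0.1 -0.9 -1.7] open 0.0562
(0.48, -0.03, 0.16, -39) linear [-0.0069 -0.2383 -0.2914] roll 0.008 alt -5.99
(0.48, -0.03, 0.029, -39) linear [ 0.2114 -0.2386 -0.2915] roll 0.008 alt -5.99
```

View pics/g1.png

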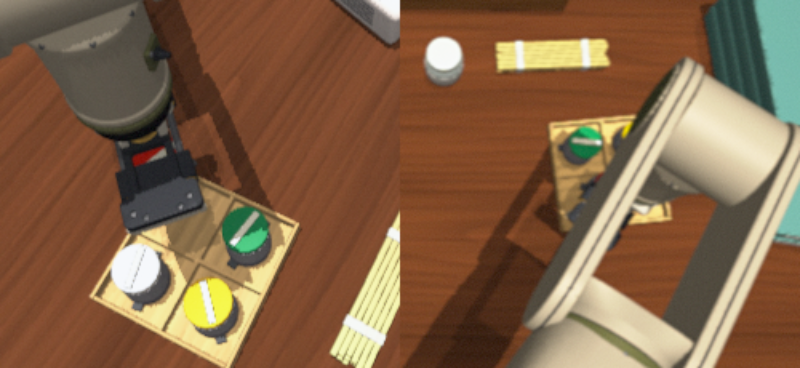

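Red is lifted: the jaws at 56 mm hold a white-barred red cap near (150,157) of the left half, and the compartment below is empty. The other cups are undisturbed.

Request:
apply_moves([
  {"jaw": 1, "linear": [0, -0.05, -0.06], "roll": 0},
  {"jaw": 1, "linear": [0, -0.11, -0.13], "roll": 0},
  {"jaw": 1, "linear": [0, -0.17, -0.21], "roll": 0},
  {"jaw": 1, "linear": [0, -0.22, -0.27], "roll": 0},
  {"jaw": 1, "linear": [0.01, -0.238, -0.291], "roll": 0},
  {"jaw": 1, "linear": [0.06, -0.238, -0.291], "roll": 0},
  {"jaw": 1, "linear": [0.12, -0.238, -0.291], "roll": 0},
  {"jaw": 1, "linear": [0.17, -0.238, -0.291], "roll": 0},
  {"jaw": 1, "linear": [0.2, -0.238, -0.291], "roll": 0},
  {"jaw": 1, "linear": [0.207, -0.238, -0.291], "roll": 0},
  {"jaw": 1, "linear": [0.212, -0.238, -0.291], "roll": 0},
  {"jaw": 1, "linear": [0.214, -0.238, -0.291], "roll": 0},
])

```text
t: 6.7
tool_pos: [0.4772, -0.0288, 0.0271]
orientation: [1.685, 0.815, -1.693]
force: [-21.4, 4.4, 36.2]
opening: 0.0555
```

```bash
python3 - <<'E'
from go import *
go((.48,-.03,.028,-39))
E
```

```text
t 6.7 p [ 0.4772 -0.0288  0.0271] jaw -38.8 tilt [-0.006  0.003] q [-0.17 -0.01  2.    0.    1.16  0.51] F [-21.4   4.4  36.2] open 0.0555
(0.48, -0.03, 0.028, -39) linear [-0.0015  0.0048 -0.0013] roll 0.008 alt -5.99
```

Request:
apply_moves([
  {"jaw": 1, "linear": [-0.002, 0.001, 0.0], "roll": 0},
  {"jaw": 1, "linear": [-0.002, 0.001, 0.0], "roll": 0},
])

```text
t: 6.95
tool_pos: [0.4783, -0.0296, 0.0287]
orientation: [1.685, 0.814, -1.693]
force: [-0.7, -0.5, -2.1]
opening: 0.0554
```

```bash
python3 - <<'E'
from go import *
go((.48,-.03,.028,-39))
E
```

```text
t 6.95 p [ 0.4783 -0.0296  0.0287] jaw -38.8 tilt [-0.005  0.002] q [-0.17 -0.01  1.99  0.    1.16  0.51] F [-0.7 -0.5 -2.1] open 0.0554
(0.48, -0.03, 0.028, -39) linear [ 0.0012  0.0026 -0.0012] roll 0.008 alt -5.99
```

Request:
apply_moves([
  {"jaw": -0.6, "linear": [0, 0, 0], "roll": 0},
  {"jaw": -0.6, "linear": [0, 0, 0], "roll": 0},
  {"jaw": -0.6, "linear": [0, 0, 0], "roll": 0},
  {"jaw": -0.6, "linear": [0, 0, 0], "roll": 0},
  {"jaw": -0.6, "linear": [-0.05, 0, 0], "roll": 0},
  {"jaw": -0.6, "linear": [-0.12, 0, 0], "roll": 0},
  {"jaw": -0.6, "linear": [-0.2, 0, 0], "roll": 0},
  {"jaw": -0.6, "linear": [-0.3, 0, 0], "roll": 0},
  {"jaw": -0.6, "linear": [-0.3, 0, 0], "roll": 0},
])

```text
t: 8.07
tool_pos: [0.4827, -0.0305, 0.2149]
orientation: [1.692, 0.808, -1.683]
force: [-0.1, 0.3, -0.0]
opening: 0.0742
```

```bash
python3 - <<'E'
from go import *
go((.5431,.1888,.21,-39),(.5431,.1888,.124,-39))
E
```

```text
t 8.07 p [ 0.4827 -0.0305  0.2149] jaw -38.8 tilt [0.005 0.001] q [-0.17 -0.19  1.81  0.    1.52  0.51] F [-0.1  0.3 -0. ] open 0.0742
(0.5431, 0.1888, 0.21, -39) linear [ 0.0088 -0.1504 -0.3481] roll 0.008 alt -5.99
(0.5431, 0.1888, 0.124, -39) linear [ 0.1522 -0.1509 -0.3475] roll 0.008 alt -5.99
```

Request:
apply_moves([
  {"jaw": -0.6, "linear": [0, -0.15, -0.348], "roll": 0},
  {"jaw": -0.6, "linear": [0, -0.15, -0.348], "roll": 0},
  {"jaw": -0.6, "linear": [0, -0.15, -0.348], "roll": 0},
  {"jaw": -0.6, "linear": [0, -0.15, -0.348], "roll": 0},
  {"jaw": -0.6, "linear": [0, -0.15, -0.348], "roll": 0},
  {"jaw": -0.6, "linear": [0.01, -0.15, -0.348], "roll": 0},
])

```text
t: 8.82
tool_pos: [0.5431, 0.1882, 0.2085]
orientation: [1.691, 0.807, -1.683]
force: [-0.4, -0.5, 0.2]
opening: 0.0744
```

```bash
python3 - <<'E'
from go import *
go((.5431,.1888,.124,-39))
E
```

```text
t 8.82 p [0.5431 0.1882 0.2085] jaw -38.7 tilt [0.004 0.   ] q [ 0.25  0.06  1.58 -0.    1.5   0.92] F [-0.4 -0.5  0.2] open 0.0744
(0.5431, 0.1888, 0.124, -39) linear [ 0.1409 -0.001  -0.0004] roll 0.009 alt -5.99
```

Request:
apply_moves([
  {"jaw": -0.6, "linear": [0.05, 0, 0], "roll": 0},
  {"jaw": -0.6, "linear": [0.1, 0, 0], "roll": 0},
  {"jaw": -0.6, "linear": [0.135, -0.001, 0], "roll": 0},
  {"jaw": -0.6, "linear": [0.141, -0.001, 0], "roll": 0},
  {"jaw": -0.6, "linear": [0.141, -0.001, 0], "roll": 0},
  {"jaw": 1, "linear": [0.141, -0.001, 0], "roll": 0},
  {"jaw": 1, "linear": [0.141, -0.001, 0], "roll": 0},
  {"jaw": 1, "linear": [0.141, -0.001, 0], "roll": 0},
  {"jaw": 1, "linear": [0.141, -0.001, 0], "roll": 0},
  {"jaw": 1, "linear": [0.141, -0.001, 0], "roll": 0},
])

```text
t: 10.07
tool_pos: [0.5435, 0.1887, 0.1244]
orientation: [1.692, 0.807, -1.682]
force: [1.6, -0.8, 1.8]
opening: 0.056
```

```bash
python3 - <<'E'
from go import *
go((.5431,.1888,.124,-39))
E
```

```text
t 10.07 p [0.5435 0.1887 0.1244] jaw -38.7 tilt [0.006 0.   ] q [ 0.25  0.12  1.67 -0.    1.34  0.92] F [ 1.6 -0.8  1.8] open 0.056
(0.5431, 0.1888, 0.124, -39) linear [ 0.0007 -0.0006  0.0003] roll 0.009 alt -5.99
```

Request:
apply_moves([
  {"jaw": 1, "linear": [-0.02, 0, 0], "roll": 0},
  {"jaw": 1, "linear": [-0.06, 0, 0], "roll": 0},
  {"jaw": 1, "linear": [-0.11, 0, 0], "roll": 0},
  {"jaw": 1, "linear": [-0.14, 0, 0], "roll": 0},
  {"jaw": 1, "linear": [-0.14, 0, 0], "roll": 0},
])

```text
t: 10.7
tool_pos: [0.5438, 0.189, 0.2101]
orientation: [1.694, 0.807, -1.679]
force: [-0.6, 0.4, -1.6]
opening: 0.0559
```

```bash
python3 - <<'E'
from go import *
go((.481,-.2553,.2,-39))
E
```

```text
t 10.7 p [0.5438 0.189  0.2101] jaw -38.7 tilt [0.008 0.001] q [ 0.25  0.06  1.58 -0.    1.49  0.92] F [-0.6  0.4 -1.6] open 0.0559
(0.481, -0.2553, 0.2, -39) linear [0.0152 0.3815 0.6432] roll 0.009 alt -5.99
```

Request:
apply_moves([
  {"jaw": 1, "linear": [0, 0.04, 0.06], "roll": 0},
  {"jaw": 1, "linear": [0, 0.09, 0.15], "roll": 0},
  {"jaw": 1, "linear": [0, 0.14, 0.24], "roll": 0},
  {"jaw": 1, "linear": [0, 0.19, 0.33], "roll": 0},
  {"jaw": 1, "linear": [0, 0.24, 0.41], "roll": 0},
  {"jaw": 1, "linear": [0, 0.29, 0.49], "roll": 0},
  {"jaw": 1, "linear": [0.01, 0.34, 0.57], "roll": 0},
  {"jaw": 1, "linear": [0.01, 0.37, 0.62], "roll": 0},
  {"jaw": 1, "linear": [0.015, 0.381, 0.643], "roll": 0},
  {"jaw": 1, "linear": [0.015, 0.381, 0.643], "roll": 0},
  {"jaw": 1, "linear": [0.015, 0.381, 0.643], "roll": 0},
])

```text
t: 12.08
tool_pos: [0.481, -0.2536, 0.1997]
orientation: [1.694, 0.809, -1.679]
force: [0.3, -0.3, -0.8]
opening: 0.0557
```

```bash
python3 - <<'E'
from go import *
go((.481,-.2553,.038,-39),(.481,-.2553,.034,-39))
E
```

```text
t 12.07 p [ 0.481  -0.2536  0.1997] jaw -38.7 tilt [0.008 0.002] q [-0.58 -0.02  1.68  0.01  1.48  0.09] F [ 0.3 -0.3 -0.8] open 0.0557
(0.481, -0.2553, 0.038, -39) linear [0.2695 0.0004 0.0039] roll 0.011 alt -5.99
(0.481, -0.2553, 0.034, -39) linear [0.2762 0.0004 0.0039] roll 0.011 alt -5.99
```

Request:
apply_moves([
  {"jaw": 1, "linear": [0.06, 0, 0.004], "roll": 0},
  {"jaw": 1, "linear": [0.13, 0, 0.004], "roll": 0},
  {"jaw": 1, "linear": [0.19, 0, 0.004], "roll": 0},
  {"jaw": 1, "linear": [0.24, 0, 0.004], "roll": 0},
  {"jaw": 1, "linear": [0.265, 0, 0.004], "roll": 0},
  {"jaw": 1, "linear": [0.272, 0, 0.004], "roll": 0},
  {"jaw": 1, "linear": [0.275, 0, 0.004], "roll": 0},
  {"jaw": 1, "linear": [0.276, 0, 0.004], "roll": 0},
  {"jaw": 1, "linear": [0.276, 0, 0.004], "roll": 0},
])

```text
t: 13.2
tool_pos: [0.4813, -0.2556, 0.035]
orientation: [1.694, 0.807, -1.678]
force: [0.4, 0.9, -2.2]
opening: 0.0558
```

```bash
python3 - <<'E'
from go import *
go((.481,-.2553,.0335,-39))
E
```

```text
t 13.2 p [ 0.4813 -0.2556  0.035 ] jaw -38.7 tilt [0.009 0.001] q [-0.59  0.14  1.82  0.01  1.17  0.09] F [ 0.4  0.9 -2.2] open 0.0558
(0.481, -0.2553, 0.0335, -39) linear [ 0.0025 -0.0008 -0.    ] roll 0.01 alt -5.99
```

Lower until it touches lightly, then release and lift.

Request:
apply_moves([
  {"jaw": 1, "linear": [0.002, 0, 0], "roll": 0},
  {"jaw": 1, "linear": [0.003, 0, 0], "roll": 0},
  {"jaw": 1, "linear": [0.003, 0, 0], "roll": 0},
])

```text
t: 13.58
tool_pos: [0.4817, -0.2559, 0.034]
orientation: [1.694, 0.806, -1.677]
force: [-1.8, 2.1, 5.2]
opening: 0.0561
```

Request:
apply_moves([
  {"jaw": -0.6, "linear": [0, 0, 0], "roll": 0},
  {"jaw": -0.6, "linear": [0, 0, 0], "roll": 0},
  {"jaw": -0.6, "linear": [0, 0, 0], "roll": 0},
  {"jaw": -0.6, "linear": [0, 0, 0], "roll": 0},
  {"jaw": -0.6, "linear": [-0.04, 0, 0], "roll": 0},
  {"jaw": -0.6, "linear": [-0.1, 0, 0], "roll": 0},
  {"jaw": -0.6, "linear": [-0.17, 0, 0], "roll": 0},
  {"jaw": -0.6, "linear": [-0.22, 0, 0], "roll": 0},
  {"jaw": -0.6, "linear": [-0.22, 0, 0], "roll": 0},
])

```text
t: 14.7
tool_pos: [0.4822, -0.2571, 0.1692]
orientation: [1.695, 0.801, -1.673]
force: [0.1, -1.0, -0.7]
opening: 0.0742
```

```bash
python3 - <<'E'
from go import *
go((.479,-.0299,.16,-39),(.40,.12,.2,-39))
E
```

```text
t 14.7 p [ 0.4822 -0.2571  0.1692] jaw -38.7 tilt [ 0.015 -0.003] q [-0.59 -0.    1.72  0.01  1.41  0.09] F [ 0.1 -1.  -0.7] open 0.0742
(0.479, -0.0299, 0.16, -39) linear [ 0.0143 -0.241  -0.2922] roll 0.01 alt -5.99
(0.4, 0.12, 0.2, -39) linear [-0.055  -0.4991 -0.4054] roll 0.01 alt -5.99
```

Request:
apply_moves([
  {"jaw": -0.6, "linear": [-0.05, -0.5, -0.405], "roll": 0},
  {"jaw": -0.6, "linear": [-0.05, -0.5, -0.405], "roll": 0},
  {"jaw": -0.6, "linear": [-0.05, -0.5, -0.405], "roll": 0},
  {"jaw": -0.6, "linear": [-0.05, -0.5, -0.405], "roll": 0},
  {"jaw": -0.6, "linear": [-0.05, -0.5, -0.405], "roll": 0},
  {"jaw": -0.6, "linear": [-0.05, -0.5, -0.405], "roll": 0},
  {"jaw": -0.6, "linear": [-0.05, -0.5, -0.405], "roll": 0},
  {"jaw": -0.6, "linear": [-0.05, -0.5, -0.405], "roll": 0},
])

```text
t: 15.7
tool_pos: [0.399, 0.1202, 0.1959]
orientation: [1.692, 0.802, -1.673]
force: [0.6, -0.1, -0.9]
opening: 0.0744
```

```bash
python3 - <<'E'
from go import *
from h import *
import pickle
s,t=read_camera("scene"),read_camera("top");pickle.dump((s,t),open("c1.pkl","wb"))
cv2.imwrite("pics/g2.png",cv2.resize(np.hstack([s["pixels"],t["pixels"]]),(800,300)))
for k,X0 in(("red",(.479,-.03,.076)),("blue",(.481,-.2553,.081))):
  try:
    A=bar(s,k,proj(s,X0));B=bar(t,k,proj(t,X0));X,e=tri(s,A[0],t,B[0]);an=[]
    for cc,q in((s,A),(t,B)):
        d=plane(cc,q[0]+6*q[1],X[2])-plane(cc,q[0]-6*q[1],X[2]);an.append(np.degrees(np.arctan2(d[1],d[0]))%180)
    print(k,X.round(4),np.round(e,2),np.round(an,1))
  except Exception as ex: print(k,ex)
# mill notch red marks, on plane z=.108
for cc in(s,t):
    h=cv2.cvtColor(cc["pixels"],cv2.COLOR_BGR2HSV).astype(int);p=proj(cc,(.543,.189,.108))
    m=(((h[...,0]+10)%180<20)&(h[...,1]>130)&(h[...,2]>100)).astype(np.uint8);n,l,st,ce=cv2.connectedComponentsWithStats(m)
    for i in range(1,n):
        if np.hypot(*(ce[i]-p))<35: print(ce[i].round(1),st[i,4],plane(cc,ce[i],.108).round(4))
go()
E
```

```text
red [ 0.4766 -0.0291  0.0757] [0.61 0.61] [74.1 74.8]
blue [ 0.48   -0.2551  0.0788] [0.52 0.46] [163.9 164. ]
[314.5  79. ] 2 [0.5103 0.2898 0.108 ]
[295.  81.] 1 [0.4733 0.2596 0.108 ]
[297.  80.] 1 [0.4759 0.2649 0.108 ]
[299.  81.] 1 [0.4815 0.2646 0.108 ]
[308.5  80.5] 2 [0.5002 0.2779 0.108 ]
[312.  80.] 1 [0.5067 0.2837 0.108 ]
[294.5  83. ] 2 [0.4753 0.2533 0.108 ]
[297.  82.] 1 [0.4789 0.2593 0.108 ]
[312.   82.7] 3 [0.5106 0.2761 0.108 ]
[292.  84.] 1 [0.4718 0.2474 0.108 ]
[307.9  86.2] 9 [0.5074 0.261  0.108 ]
[312.  85.] 1 [0.514  0.2695 0.108 ]
[315.5  84.2] 4 [0.52  0.276 0.108]
[325.5  84.5] 2 [0.5408 0.2877 0.108 ]
[286.  87.] 1 [0.4641 0.2316 0.108 ]
[301.  87.] 1 [0.4946 0.2502 0.108 ]
[304.5  86. ] 2 [0.5002 0.2574 0.108 ]
[319.   86.5] 2 [0.5304 0.274  0.108 ]
[323.6  88.8] 5 [0.543  0.2732 0.108 ]
[326.  87.] 1 [0.5453 0.2813 0.108 ]
[303.   89.5] 2 [0.5023 0.2458 0.108 ]
[309.  88.] 1 [0.5123 0.2574 0.108 ]
[313.  88.] 1 [0.5204 0.2623 0.108 ]
[317.5  89. ] 2 [0.5309 0.2651 0.108 ]
[282.   90.7] 3 [0.4616 0.2166 0.108 ]
[305.  91.] 1 [0.5085 0.2441 0.108 ]
[310
[... 1279 characters left out ...]
8 ]
[154. 175.] 1 [0.5993 0.2352 0.108 ]
[179.5 174. ] 2 [0.6024 0.17   0.108 ]
[183. 175.] 1 [0.5998 0.1609 0.108 ]
[153. 178.] 1 [0.5913 0.2373 0.108 ]
[176.2 179.6] 5 [0.5875 0.1779 0.108 ]
[195. 178.] 1 [0.5921 0.1298 0.108 ]
[151. 184.] 1 [0.5755 0.2417 0.108 ]
[150. 186.] 1 [0.5703 0.2439 0.108 ]
[138.  189.5] 2 [0.5609 0.2739 0.108 ]
[205. 194.] 1 [0.5501 0.103  0.108 ]
[204. 196.] 1 [0.5449 0.1054 0.108 ]
[146. 200.] 1 [0.5338 0.2522 0.108 ]
[145. 203.] 1 [0.526  0.2543 0.108 ]
[202.  203.5] 2 [0.5254 0.11   0.108 ]
[143. 208.] 1 [0.5132 0.2586 0.108 ]
t 15.8 p [0.3995 0.1189 0.1962] jaw -38.7 tilt [ 0.013 -0.003] q [ 0.17 -0.39  2.01 -0.01  1.51  0.85] F [-0.  -0.3 -0. ] open 0.0744
```

View pics/g2.png

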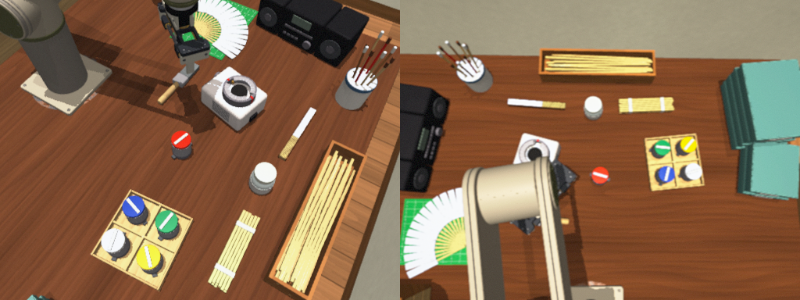

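Blue stands at (.480,-.255) with its cap at 79 mm, which is right for the tray floor. Red stands on the table at (.477,-.029) with its lugs at 74.5°. The mill is empty, and its notch marks are centred on (.543,.188) at about -15°. Next I pick up red.

```bash
python3 - <<'E'
from go import *
go((.478,-.03,.13,-39),(.478,-.03,.0285,-39))
E
```

```text
t 15.8 p [0.3995 0.1189 0.1962] jaw -38.7 tilt [ 0.013 -0.003] q [ 0.17 -0.39  2.01 -0.01  1.51  0.85] F [-0.  -0.3 -0. ] open 0.0744
(0.478, -0.03, 0.13, -39) linear [0.1129 0.256  0.1124] roll 0.009 alt -5.99
(0.478, -0.03, 0.0285, -39) linear [0.282  0.2539 0.1133] roll 0.009 alt -5.99
```

Request:
apply_moves([
  {"jaw": -0.6, "linear": [0.11, 0.255, 0.113], "roll": 0},
  {"jaw": -0.6, "linear": [0.11, 0.255, 0.113], "roll": 0},
  {"jaw": -0.6, "linear": [0.11, 0.255, 0.113], "roll": 0},
  {"jaw": -0.6, "linear": [0.11, 0.255, 0.113], "roll": 0},
  {"jaw": -0.6, "linear": [0.11, 0.255, 0.113], "roll": 0},
])

```text
t: 16.42
tool_pos: [0.4767, -0.0312, 0.1313]
orientation: [1.696, 0.799, -1.678]
force: [0.4, 0.3, -0.5]
opening: 0.0742
```

```bash
python3 - <<'E'
from go import *
go((.478,-.03,.0285,-39))
E
```

```text
t 16.43 p [ 0.4767 -0.0312  0.1313] jaw -38.9 tilt [ 0.012 -0.003] q [-0.17 -0.16  1.94 -0.    1.35  0.51] F [ 0.4  0.3 -0.5] open 0.0742
(0.478, -0.03, 0.0285, -39) linear [ 0.1713 -0.0015 -0.002 ] roll 0.002 alt -6.0
```

Request:
apply_moves([
  {"jaw": -0.6, "linear": [0.06, -0.001, -0.002], "roll": 0},
  {"jaw": -0.6, "linear": [0.12, -0.002, -0.002], "roll": 0},
  {"jaw": -0.6, "linear": [0.16, -0.002, -0.002], "roll": 0},
  {"jaw": -0.6, "linear": [0.171, -0.002, -0.002], "roll": 0},
  {"jaw": -0.6, "linear": [0.171, -0.002, -0.002], "roll": 0},
  {"jaw": 1, "linear": [0.171, -0.002, -0.002], "roll": 0},
  {"jaw": 1, "linear": [0.171, -0.002, -0.002], "roll": 0},
  {"jaw": 1, "linear": [0.171, -0.002, -0.002], "roll": 0},
  {"jaw": 1, "linear": [0.171, -0.002, -0.002], "roll": 0},
  {"jaw": 1, "linear": [0.171, -0.002, -0.002], "roll": 0},
], force=40)

```text
t: 17.68
tool_pos: [0.4786, -0.0299, 0.0298]
orientation: [1.697, 0.798, -1.677]
force: [-1.7, 1.2, 6.3]
opening: 0.0556
```

```bash
python3 - <<'E'
from go import *
go((.478,-.03,.0285,-39))
E
```

```text
t 17.68 p [ 0.4786 -0.0299  0.0298] jaw -38.9 tilt [ 0.014 -0.003] q [-0.17 -0.03  2.01 -0.    1.14  0.51] F [-1.7  1.2  6.3] open 0.0556
(0.478, -0.03, 0.0285, -39) linear [ 0.0021 -0.0006  0.0008] roll 0.002 alt -6.0
```

Request:
apply_moves([
  {"jaw": 1, "linear": [-0.03, 0, 0], "roll": 0},
  {"jaw": 1, "linear": [-0.09, 0, 0], "roll": 0},
  {"jaw": 1, "linear": [-0.16, 0, 0], "roll": -0.3},
  {"jaw": 1, "linear": [-0.23, 0, 0], "roll": -0.6},
  {"jaw": 1, "linear": [-0.3, 0, 0], "roll": -0.9},
  {"jaw": 1, "linear": [-0.3, 0, 0], "roll": -1},
  {"jaw": 1, "linear": [-0.3, 0, 0], "roll": -1},
])

```text
t: 18.55
tool_pos: [0.4761, -0.0294, 0.2099]
orientation: [1.328, 1.119, -1.314]
force: [0.0, 0.2, -2.8]
opening: 0.0559
```

Request:
apply_moves([
  {"jaw": 1, "linear": [0, 0, 0], "roll": -0.3},
  {"jaw": 1, "linear": [0, 0, 0], "roll": -0.6},
  {"jaw": 1, "linear": [0, 0, 0], "roll": -0.9},
  {"jaw": 1, "linear": [0, 0, 0], "roll": -1},
  {"jaw": 1, "linear": [0, 0, 0], "roll": -1},
])

```text
t: 19.18
tool_pos: [0.4754, -0.0292, 0.2088]
orientation: [0.938, 1.349, -0.931]
force: [0.5, 0.2, -2.5]
opening: 0.0554
```

```bash
python3 - <<'E'
from go import *
go((.5432,.1886,.21,50.8))
E
```

```text
t 19.18 p [ 0.4754 -0.0292  0.2088] jaw 20.9 tilt [ 0.012 -0.003] q [-0.17 -0.22  1.85 -0.    1.5  -0.53] F [ 0.5  0.2 -2.5] open 0.0554
(0.5432, 0.1886, 0.21, 50.8) linear [-0.0017  0.2353 -0.2987] roll -0.995 alt 5.0
```

Request:
apply_moves([
  {"jaw": 1, "linear": [0, 0.05, -0.06], "roll": -0.25},
  {"jaw": 1, "linear": [0, 0.1, -0.13], "roll": -0.5},
  {"jaw": 1, "linear": [0, 0.16, -0.2], "roll": -0.75},
  {"jaw": 1, "linear": [0, 0.21, -0.26], "roll": -0.995},
  {"jaw": 1, "linear": [0, 0.235, -0.299], "roll": -0.995},
  {"jaw": 1, "linear": [0, 0.235, -0.299], "roll": -0.995},
  {"jaw": 1, "linear": [0, 0.235, -0.299], "roll": -0.995},
])

```text
t: 20.05
tool_pos: [0.5426, 0.1881, 0.2083]
orientation: [0.536, 1.492, -0.535]
force: [-0.7, -0.6, -1.4]
opening: 0.0554
```

```bash
python3 - <<'E'
from go import *
from h import *
s,t=read_camera("scene"),read_camera("top")
cv2.imwrite("pics/g3.png",cv2.resize(np.hstack([s["pixels"][30:190,220:420],t["pixels"][110:270,80:280]]),(800,320),interpolation=cv2.INTER_CUBIC))
go((.5432,.1886,.142,50.8),(.5432,.1886,.125,50.8))
E
```

```text
t 20.15 p [0.5428 0.1876 0.2087] jaw 50.7 tilt [ 0.011 -0.003] q [ 0.25  0.06  1.59 -0.01  1.49 -0.64] F [ 0.4 -0.4 -2.4] open 0.0555
(0.5432, 0.1886, 0.142, 50.8) linear [ 0.1112  0.0011 -0.0017] roll -0.004 alt 6.0
(0.5432, 0.1886, 0.125, 50.8) linear [ 0.1395  0.001  -0.002 ] roll -0.004 alt 6.0
```

View pics/g3.png

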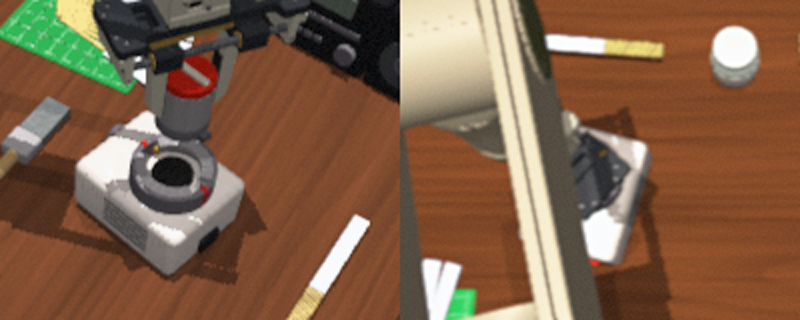

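Red hangs over the mill with its lug at about (205,135), in line with the red notch mark at (205,192). Descend.

Request:
apply_moves([
  {"jaw": 1, "linear": [0.04, 0.001, -0.002], "roll": 0},
  {"jaw": 1, "linear": [0.08, 0.001, -0.002], "roll": 0},
  {"jaw": 1, "linear": [0.105, 0.001, -0.002], "roll": 0},
  {"jaw": 1, "linear": [0.115, 0.001, -0.002], "roll": 0},
  {"jaw": 1, "linear": [0.12, 0.001, -0.002], "roll": 0},
  {"jaw": 1, "linear": [0.125, 0.001, -0.002], "roll": 0},
])

```text
t: 20.9
tool_pos: [0.5438, 0.1887, 0.1346]
orientation: [0.537, 1.49, -0.535]
force: [-0.4, 0.0, -1.2]
opening: 0.0556
```

```bash
python3 - <<'E'
from go import *
go((.5432,.1886,.125,50.8))
E
```

```text
t 20.9 p [0.5438 0.1887 0.1346] jaw 50.7 tilt [ 0.013 -0.003] q [ 0.25  0.11  1.67 -0.01  1.35 -0.63] F [-0.4  0.  -1.2] open 0.0556
(0.5432, 0.1886, 0.125, 50.8) linear [ 0.016  -0.0009 -0.0008] roll -0.004 alt 6.0
```

Request:
apply_moves([
  {"jaw": 1, "linear": [0.004, -0.001, -0.001], "roll": 0},
  {"jaw": 1, "linear": [0.008, -0.001, -0.001], "roll": 0},
  {"jaw": 1, "linear": [0.012, -0.001, -0.001], "roll": 0},
  {"jaw": 1, "linear": [0.015, -0.001, -0.001], "roll": 0},
  {"jaw": 1, "linear": [0.015, -0.001, -0.001], "roll": 0},
])

```text
t: 21.52
tool_pos: [0.5431, 0.1886, 0.1259]
orientation: [0.537, 1.49, -0.535]
force: [-1.5, -1.4, 1.7]
opening: 0.0557
```

```bash
python3 - <<'E'
from go import *
go((.5432,.1886,.114,50.8))
E
```

```text
t 21.52 p [0.5431 0.1886 0.1259] jaw 50.7 tilt [ 0.013 -0.003] q [ 0.25  0.11  1.68 -0.01  1.34 -0.63] F [-1.5 -1.4  1.7] open 0.0557
(0.5432, 0.1886, 0.114, 50.8) linear [ 0.0198 -0.     -0.0002] roll -0.004 alt 6.0
```

Request:
apply_moves([
  {"jaw": 1, "linear": [0.005, 0, 0], "roll": 0},
  {"jaw": 1, "linear": [0.01, 0, 0], "roll": 0},
  {"jaw": 1, "linear": [0.015, 0, 0], "roll": 0},
  {"jaw": 1, "linear": [0.018, 0, 0], "roll": 0},
  {"jaw": 1, "linear": [0.018, 0, 0], "roll": 0},
], force=55)

```text
t: 22.15
tool_pos: [0.5437, 0.1886, 0.1159]
orientation: [0.538, 1.489, -0.534]
force: [-3.0, -1.6, 6.8]
opening: 0.0555
```

```bash
python3 - <<'E'
from go import *
go((.5432,.1886,.114,50.8))
E
```

```text
t 22.15 p [0.5437 0.1886 0.1159] jaw 50.7 tilt [ 0.014 -0.003] q [ 0.25  0.12  1.69 -0.01  1.32 -0.63] F [-3.  -1.6  6.8] open 0.0555
(0.5432, 0.1886, 0.114, 50.8) linear [ 0.0031 -0.0006 -0.0007] roll -0.004 alt 6.0
```

Request:
apply_moves([
  {"jaw": 1, "linear": [0.003, -0.001, 0], "roll": 0},
  {"jaw": 1, "linear": [0.005, -0.001, 0], "roll": 0},
  {"jaw": 1, "linear": [0.005, -0.001, 0], "roll": 0},
])

```text
t: 22.52
tool_pos: [0.5442, 0.1883, 0.1156]
orientation: [0.538, 1.487, -0.533]
force: [-9.0, -2.6, 20.7]
opening: 0.0554
```

```bash
python3 - <<'E'
from go import *
go((.5432,.1886,.113,50.8))
E
```

```text
t 22.52 p [0.5442 0.1883 0.1156] jaw 50.7 tilt [ 0.016 -0.002] q [ 0.25  0.12  1.69 -0.01  1.32 -0.63] F [-9.  -2.6 20.7] open 0.0554
(0.5432, 0.1886, 0.113, 50.8) linear [ 0.0043 -0.0007 -0.0017] roll -0.004 alt 6.0
```

Request:
apply_moves([
  {"jaw": 1, "linear": [0.003, -0.001, -0.002], "roll": 0.1},
  {"jaw": 1, "linear": [0.003, -0.001, -0.002], "roll": 0.3},
  {"jaw": 1, "linear": [0.003, -0.001, -0.002], "roll": 0.5},
  {"jaw": 1, "linear": [0.003, -0.001, -0.002], "roll": 0.7},
])

```text
t: 23.02
tool_pos: [0.5443, 0.1883, 0.1157]
orientation: [0.826, 1.391, -0.814]
force: [-2.6, -4.1, 12.8]
opening: 0.0554
```

```bash
python3 - <<'E'
from go import *
go((.5432,.1886,.1145,-30));print(read_state()["wrist_torque"].round(2))
E
```

```text
t 23.02 p [0.5443 0.1883 0.1157] jaw 29.5 tilt [ 0.019 -0.003] q [ 0.25  0.12  1.69 -0.01  1.31 -0.26] F [-2.6 -4.1 12.8] open 0.0554
(0.5432, 0.1886, 0.1145, -30) linear [ 0.002  -0.0013 -0.0013] roll 1.984 alt -4.02
[-0.74  0.84  0.49]
```

Request:
apply_moves([
  {"jaw": 1, "linear": [0.003, -0.001, -0.001], "roll": 0.25},
  {"jaw": 1, "linear": [0.003, -0.001, -0.001], "roll": 0.5},
  {"jaw": 1, "linear": [0.003, -0.001, -0.001], "roll": 0.75},
  {"jaw": 1, "linear": [0.003, -0.001, -0.001], "roll": 1},
])

```text
t: 23.52
tool_pos: [0.5443, 0.1881, 0.1158]
orientation: [1.226, 1.185, -1.204]
force: [-5.7, -4.0, 14.9]
opening: 0.0555
```

```bash
python3 - <<'E'
from go import *
go((.5432,.1886,.1145,-32));print(read_state()["wrist_torque"].round(2))
E
```

```text
t 23.52 p [0.5443 0.1881 0.1158] jaw -0.7 tilt [ 0.021 -0.004] q [ 0.25  0.12  1.69 -0.01  1.31  0.26] F [-5.7 -4.  14.9] open 0.0555
(0.5432, 0.1886, 0.1145, -32) linear [ 0.0021 -0.0019 -0.0009] roll 1.043 alt -4.96
[-1.05  1.37  0.51]
```

Request:
apply_moves([
  {"jaw": 1, "linear": [0.003, -0.002, -0.001], "roll": 0.25},
  {"jaw": 1, "linear": [0.003, -0.002, -0.001], "roll": 0.5},
  {"jaw": 1, "linear": [0.003, -0.002, -0.001], "roll": 0.75},
  {"jaw": 1, "linear": [0.003, -0.002, -0.001], "roll": 0.95},
  {"jaw": 1, "linear": [0.003, -0.002, -0.001], "roll": 0.95},
])

```text
t: 24.15
tool_pos: [0.5441, 0.188, 0.1157]
orientation: [1.587, 0.906, -1.554]
force: [-5.0, -4.8, 13.2]
opening: 0.0555
```

```bash
python3 - <<'E'
from go import *
from h import *
go((.5432,.1886,.1145,-32));print(read_state()["wrist_torque"].round(2))
s=read_camera("scene");cv2.imwrite("pics/g4.png",cv2.resize(s["pixels"][50:170,230:390],(800,600),interpolation=cv2.INTER_CUBIC))
E
```

```text
t 24.15 p [0.5441 0.188  0.1157] jaw -29.3 tilt [ 0.023 -0.005] q [ 0.25  0.12  1.7  -0.01  1.31  0.76] F [-5.  -4.8 13.2] open 0.0555
(0.5432, 0.1886, 0.1145, -32) linear [ 0.002  -0.0018 -0.0001] roll 0.091 alt -5.91
[-1.02  1.2   0.38]
```

View pics/g4.png

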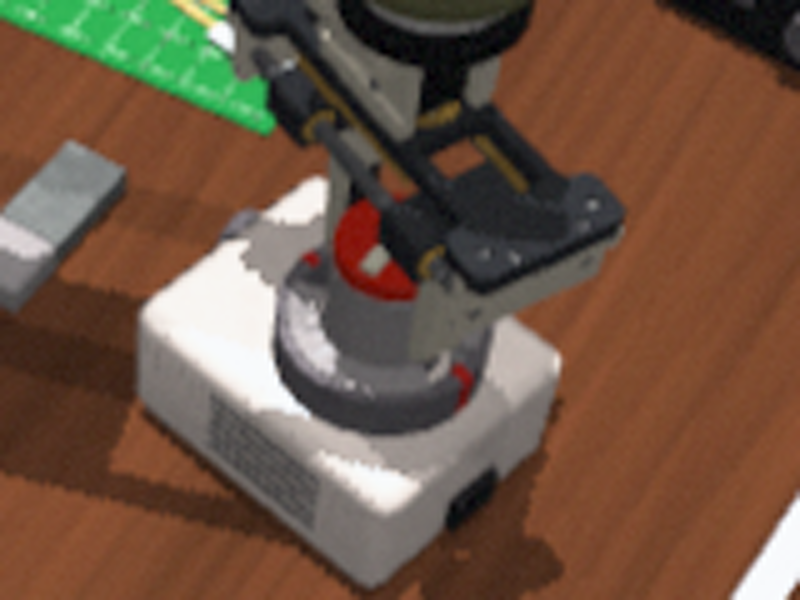

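Request:
apply_moves([
  {"jaw": 1, "linear": [0.003, -0.002, 0], "roll": 0.1},
  {"jaw": 1, "linear": [0.003, -0.002, 0], "roll": 0.2},
  {"jaw": 1, "linear": [0.003, -0.002, 0], "roll": 0.2},
  {"jaw": 1, "linear": [0.003, -0.002, 0], "roll": 0.2},
])

```text
t: 24.7
tool_pos: [0.5447, 0.1892, 0.116]
orientation: [1.661, 0.837, -1.619]
force: [-1.0, -0.1, 11.6]
opening: 0.0553
```

```bash
python3 - <<'E'
from go import *
from h import *
s,t=read_camera("scene"),read_camera("top")
go((.5432,.1886,.1145,-32));print(read_state()["wrist_torque"].round(2))
print("bar end",plane(s,(305,102.4),.162),"expect ±x' end from axis (.543,.189)")
X0=(.48,-.2551,.081);A=bar(s,"blue",proj(s,X0))
print("blue",plane(s,A[0],.081))
E
```

```text
t 24.8 p [0.5447 0.1892 0.116 ] jaw -35.1 tilt [ 0.027 -0.004] q [ 0.25  0.11  1.7  -0.01  1.31  0.87] F [-1.   0.5 11.2] open 0.0555
(0.5432, 0.1886, 0.1145, -32) linear [ 0.0024 -0.0015  0.0023] roll -0.105 alt 5.9
[-0.11  0.65  1.01]
bar end [0.54117   0.1686815 0.162    ] expect ±x' end from axis (.543,.189)
blue [ 0.48027148 -0.25627129  0.081     ]
```

The torque rose to 1.0 N m at 86°, so the cup is at the stop. The bar end seen in the scene view (-95°) agrees that the cup turned with the jaws. Next, a little more push, held.

Request:
apply_moves([
  {"jaw": 1, "linear": [0.004, -0.001, 0.001], "roll": 0.02},
  {"jaw": 1, "linear": [0.004, -0.001, 0.001], "roll": 0.02},
  {"jaw": 1, "linear": [0.004, -0.001, 0.001], "roll": 0.02},
  {"jaw": 1, "linear": [0.004, -0.001, 0.001], "roll": 0.02},
])

```text
t: 25.3
tool_pos: [0.5448, 0.1893, 0.1159]
orientation: [1.669, 0.83, -1.623]
force: [-5.7, -3.0, 17.4]
opening: 0.0558
```

```bash
python3 - <<'E'
from go import *
go();print(read_state()["wrist_torque"].round(2))
read_camera("top");read_camera("top");go();print(read_state()["wrist_torque"].round(2))
E
```

```text
t 25.3 p [0.5448 0.1893 0.1159] jaw -35.7 tilt [ 0.03  -0.004] q [ 0.25  0.11  1.7  -0.01  1.3   0.88] F [-5.7 -3.  17.4] open 0.0558
[-0.42  1.84  1.17]
t 25.4 p [0.5448 0.1893 0.1159] jaw -35.7 tilt [ 0.03  -0.004] q [ 0.25  0.11  1.7  -0.01  1.3   0.88] F [-6.4 -3.4 17.2] open 0.0557
[-0.37  1.78  1.25]
```

```bash
python3 -c "
from plant import *
print(close_job())"
```

```text
the job is handed in; nothing more can be done
None
```

The swap is done and handed in at about 25 s of the 72 s limit. The close call gives no verdict, so these are my own last checks.

**What I did:** I set the red cup down on the free table and moved the blue cup from the mill into the compartment red had left. Then I put red into the mill notches, pushed it down and turned it clockwise to the stop. The arm still holds it there, gripped with 55 N set.

**Blue cup:** it stands upright and released at (0.480, -0.256), within about 1 mm of the compartment centre. Its cap measured 79 mm high against 81 mm expected, which fits it standing on the floor.

**Red cup:**
- **Pushed down:** the tool travelled 10.3 mm before the force jumped to 21 N. At the end it pressed with 17 N, against 10 N for the spring at the bottom.
- **Turned:** the jaws turned about 86°, and the torque rose from 0.4–0.5 to 1.2 N m, so it is at the stop. Partway through the turn, at 80°, the visible end of the cap bar matched the jaws, so the cup was not slipping in them. I didn't check for slip again after that.
- **Steady:** two readings 0.1 s apart gave the same position.

**Small disagreements:**
- The tool ends tilted by about 0.03 rad and about 1.7 mm off the measured mill axis, inside the limits of 0.1 rad and 5 mm.
- When I first set red on the table it pressed with 36 N for a moment; I raised the arm before releasing.
- The camera and the tool differed by 1–2 mm on cup positions, about what the calibration allows.

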